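Reassemble a vacuum filter holder

TASK

Put the washed steel filter holder back together on the head of the vacuum manifold, one part at a time from the bottom up: first the support plate with its spigot in the head, then the white sealing ring, then the funnel, and last the lid with its plug inside the funnel. Each part must sit flat, upright and centred on the one below; set it down gently instead of dropping it. Leave the bottle, the tip box and the beaker where they stand.

Things in the scene. Friction and masses are not known exactly. Their poses are not given: they have to be found in the camera images.
- seat (a point): Target: centre of the flat top rim of the manifold's head, 90 mm above the table; z up. Fixed low steel stand: foot 75 x 95 mm, a lying tube 36 mm thick along its own y (130 mm with valve and hose barb, below 55 mm height); in the middle the upright head, 50 mm outside diameter, with an open throat 38 mm wide and 18 mm deep in its top.
- plate_c (a point): Support plate: steel disc with dark perforated centre, 14 mm high, 130 g. Point: on its axis, 7 mm above its underside. Flange 56 mm diameter, 6 mm thick, over a spigot 34 mm wide (tapering to 30), 8 mm long, on which it lies. Spigot goes into the throat, flange rests on the rim and overhangs it by 3 mm; the point is then 1 mm below the seat point. Round; starts level on the table.
- ring_c (a point): Sealing ring: rigid white PTFE, flat, outside 56 mm, hole 40 mm, 6 mm thick, 20 g. Point: middle of the hole, 3 mm above its underside. It lies on the plate's flat top with nothing to guide it; the point is then 9 mm above the seat point. Round; starts level on the table.
- funnel_c (a point): Funnel: open steel tube, 85 mm high, 170 g; body 54 mm outside, 49 mm inside; foot flange 60 mm wide, 6 mm thick, at its lower end. Point: on its axis, 42.5 mm above its underside. It stands foot down at the start, and so on the ring, with nothing to guide it; the point is then 54.5 mm above the seat point. Round; starts level on the table.
- lid_c (a point): Lid, 36 mm high, 90 g. From below: steel plug 42 mm wide (tapering to 38), 8 mm long, on which it lies; steel disc 60 mm wide, 4 mm thick; black knob 16 mm wide, 24 mm high. Point: on its axis, 18 mm above its underside. Plug goes into the funnel, disc rests on its rim; the point is then 107 mm above the seat point. Round; starts level on the table.
- bottle: Bystander: white plastic bottle, 190 mm high, 72 mm in diameter, 450 g, upright; origin at the centre of its underside. To be left alone.
- tipbox_c (a point): Bystander: purple pipette tip box with rows of pale tips, 84 x 122 mm (its x and y) and 54 mm high; this point on its middle axis, 23 mm above the table. To be left alone.
- beaker: Bystander: glass beaker, 68 mm in diameter, 70 mm high, upright; origin at the centre of its underside. To be left alone.
There are look-alikes about, which are no part of the job. What is shaped like the part that bears lid_c but red is not meant.

How it is judged (in metres and radians):
On the way, in this order (a step that is already met when the one before it is completed fails the run):
1. the support plate sits in the head, released (horizontal distance between plate_c and seat below 0.006 m and z of plate_c in the frame of seat between -0.004 and 0.002 m and angle between plate_c's own z axis and vertical below 0.08 rad and contact force between the fingers and plate below 0.3 N), for 0.2 s.
2. the sealing ring lies centred on the support plate, released (horizontal distance between ring_c and plate_c below 0.006 m and horizontal distance between ring_c and seat below 0.01 m and z of ring_c in the frame of seat between 0.006 and 0.012 m and angle between ring_c's own z axis and vertical below 0.08 rad and contact force between the fingers and ring below 0.3 N), for 0.2 s.
3. the funnel stands centred on the sealing ring, released (horizontal distance between funnel_c and ring_c below 0.006 m and horizontal distance between funnel_c and seat below 0.01 m and z of funnel_c in the frame of seat between 0.0515 and 0.0575 m and angle between funnel_c's own z axis and vertical below 0.08 rad and contact force between the fingers and funnel below 0.3 N), for 0.2 s.
4. the lid lies on the funnel with its plug inside, released (horizontal distance between lid_c and funnel_c below 0.006 m and horizontal distance between lid_c and seat below 0.01 m and z of lid_c in the frame of seat between 0.104 and 0.11 m and angle between lid_c's own z axis and vertical below 0.08 rad and contact force between the fingers and lid below 0.3 N), for 0.2 s.
At the end, for the whole second after the job is handed in: Support plate in the head, sealing ring on it, funnel on the ring, lid on the funnel: each within 6 mm sideways of the part below it and within 10 mm of the head's axis, within 3 mm of its seated height, within 0.08 rad of upright, released and at rest (all of step 1 and all of step 2 and all of step 3 and all of step 4 and linear speed of each of plate, ring, funnel, lid below 0.02 m/s); the robot touches nothing.
It fails at once if a part is dropped: it falls or flies free of the fingers faster than 0.7 m/s (a fall of about 25 mm) ((linear speed of plate above 0.7 m/s and contact force between the fingers and plate below 0.3 N) or (linear speed of ring above 0.7 m/s and contact force between the fingers and ring below 0.3 N) or (linear speed of funnel above 0.7 m/s and contact force between the fingers and funnel below 0.3 N) or (linear speed of lid above 0.7 m/s and contact force between the fingers and lid below 0.3 N)).
It fails at once if the bottle, the tip box or the beaker is pushed more than 25 mm (distance of any of bottle, tipbox_c, beaker from where it was at the start of the episode above 0.025 m).
It also fails if it takes over 128 s, if anything falls off the work surface, if the arm or the gripper's body presses on something with over 40 N, if the wrist force passes 120 N, or if a joint passes its speed limit or range.

ROBOT

A 6-joint arm with a two-finger parallel gripper is mounted at the origin on the work surface. World frame = base frame: x ahead of the robot, y to its left, z up, the work surface at z = 0. Lengths are in mm, angles in rad, forces in N, time in s.
With the tool pointing down it reaches from about 400 to 925 mm from the base axis. Payload 12.5 kg.
Tool frame: the origin (TCP) lies on the mounting face of the last link; the fingertips stand 190 mm ahead of it and the grasp point (between the pads) lies 171 mm ahead of it; z points along the fingers, y is the line along which they close (so a half turn about z gives the same grasp; the last joint's range is limited). The gripper opens to 95 mm and grips with 3 to 60 N. Pads are 20 mm wide; open, the fingers measure 119 mm over their backs; the gripper's body (75 mm by 180 mm) begins 59 mm behind the grasp point.
Start: joints at [1.126, 0.491, 1.559, -0, 1.092, -0.106], TCP at [207.699, 589.48, 404.761] pointing down, gripper open.
Joint ranges: [-3.1, 3.1], [-0.84, 2.19], [0.05, 2.79], [-1.13, 4.28], [0.06, 2.93], [-2.69, 2.69]. Speed limits (rad/s): [2.22, 2.22, 2.79, 3.14, 3.14, 3.14].

INTERFACE

Orientations are given as [roll, pitch, yaw] about the fixed x, y, z axes, in that order (R = Rz(yaw) Ry(pitch) Rx(roll)).
In Python, from cell import env gives the robot as it stands.
- The arm moves only by the tool carry_out, never from a script. Its argument "series" is a list of rows, each a list of 5 numbers: the shift along the tool's x, y, z in m, then the turn about the tool's z in degrees, then the opening, from 0 (shut) to 1 (fully open). A call has 1 to 20 rows; each row is the pose to reach, as a shift and turn from the pose commanded when the call began, along the tool's axes at that moment; what a row does not reach only later rows make up. A row lasts 1/8 s, in which the tool goes at most 62.5 mm and 10.7 degrees, less where a joint would pass 70% of its speed; a pose out of reach is approached as far as the arm can. A call with a gripper value outside its range is refused whole. The fingers move at their own pace and stop on an object; the grip force is fixed at half the most. Time passes only in rows, so rows that repeat a pose let the fingers close. It gives the time, the measured TCP pose, the force, the opening and the grip force at its end, in the units of the state.
- env.state(): the state, without advancing time (a new reading comes with each control period).
- env.read_camera(name): name is "scene" or "top"; returns (picture, depth): 420x560x3 uint8, red, green, blue; 420x560 float32, mm along the optical axis (not along the pixel's ray), 0 where there is no reading.
- env.get_calibration(name): a dict with "intrinsics" (3x3 intrinsics, pixels), "D" ([k1, k2, p1, p2, k3] as OpenCV has them; the pictures are not rectified), "cam_to_world" (4x4, takes a point from camera to world coordinates). Camera axes: x right, y up, looking along -z (the intrinsics and any distortion apply to the point x, -y, -z); pixel columns grow to the right and rows downward; lengths in mm; the calibration is good to about 2 mm. A picture is of the moment at which its call begins. get_calibration takes no time and is no camera call.
- env.job_done(): hands the job in; it is judged then, once.
The state is a dict: "t": time; "joints": joint angles; "qvel": joint speeds; "tau": joint torques, N m; "eef_pos": TCP position; "tcp_rot": TCP orientation; "ft_force": force on the tool from outside, world axes, zero at the start; "moment": the same for the moment, N m; "opening": opening from 0.0 (shut) to 1.0 (fully open); "grip_force": force on a finger pad.
Only numpy, scipy, OpenCV 4.12 (cv2) and the standard library are available. Lean on these libraries where they do the work, as an engineer would, in place of code of your own. Each camera call takes 0.05 s, during which the arm holds its last target. There are 200 camera calls.

## Working session

There is one attempt and no reset: what is moved stays moved. The work goes in short steps, Python scripts to look and compute and a tool call to move; the robot and the scene stay as the last step left them, time stands still between calls to the robot, and variables do not carry over. Pictures are saved under pics/ and viewed, at most 14 in all, crops included, and the job is handed in when it is done.

Besides the shell and the picture viewer there is one more tool, called after ">>>" as name([rows], argument=value, ...), one row to a line, values as JSON. carry_out: Moves the arm, as the interface text tells. Its arguments: {"type":"object","properties":{"series":{"type":"array","items":{"type":"array","items":{"type":"number"}}}},"required":["series"]}

```bash
mkdir -p pics && ls && cat > h.py <<'E'
import numpy as np, cv2
from cell import env
def grab(n,tag):
    p,d=env.read_camera(n); cv2.imwrite(f'pics/{tag}.png',p[:,:,::-1]); np.savez(f'pics/{tag}.npz',p=p,d=d); return p,d
def world(n,d,uv=None):
    c=env.get_calibration(n);K=np.array(c['intrinsics'],float);D=np.array(c['D'],float);T=np.array(c['cam_to_world'])
    if uv is None:
        v,u=np.mgrid[:d.shape[0],:d.shape[1]]; uv=np.stack([u.ravel(),v.ravel()],1)
    uv=np.array(uv,float); z=d[uv[:,1].astype(int),uv[:,0].astype(int)]
    n_=cv2.undistortPoints(uv.reshape(-1,1,2),K,D).reshape(-1,2)
    P=np.stack([n_[:,0]*z,-n_[:,1]*z,-z,np.ones_like(z)],1)
    W=(P@T.T)[:,:3]; W[z==0]=np.nan
    return W
E
python3 - <<'E'
from h import *
for n in ('scene','top'):
    grab(n,n+'0'); c=env.get_calibration(n); print(n,np.round(c['cam_to_world'],3).tolist(),np.round(c['intrinsics'],1).tolist(),c['D'])
print(env.state())
E
```

```text
pics
scene [[-0.603, -0.687, 0.405, 1069.925], [0.797, -0.523, 0.3, 384.358], [0.005, 0.504, 0.864, 1168.332], [0.0, 0.0, 0.0, 1.0]] [[466.5, 0.0, 294.8], [0.0, 466.5, 203.0], [0.0, 0.0, 1.0]] [-0.0122019  0.         0.         0.         0.       ]
top [[0.004, 0.999, -0.053, 488.879], [-1.0, 0.004, -0.001, 12.743], [-0.0, 0.053, 0.999, 1434.206], [0.0, 0.0, 0.0, 1.0]] [[523.4, 0.0, 273.7], [0.0, 523.4, 212.8], [0.0, 0.0, 1.0]] [0.01750416 0.         0.         0.         0.        ]
{'t': 0.1, 'joints': array([ 1.12642282e+00,  4.91466492e-01,  1.55933590e+00,  8.04641142e-08,
        1.09169559e+00, -1.05586229e-01]), 'qvel': array([ 0.0003564 , -0.0007215 , -0.00158296,  0.00094585, -0.0006453 ,
       -0.00054247]), 'tau': array([ 2.45849711e-03, -6.13631558e+01, -2.58606040e+01,  6.93274196e-02,
        4.70207131e-02, -1.16990850e-04]), 'eef_pos': array([207.67787066, 589.46909494, 404.25859291]), 'tcp_rot': array([-3.14069237e+00, -9.54840163e-05,  2.80280529e+00]), 'ft_force': array([-0.98877492, -0.27489777, -0.7076592 ]), 'moment': array([ 0.00968884,  0.00720248, -0.00042155]), 'grip_force': 0.0, 'opening': 0.9953152571043546}
```

View pics/scene0.png

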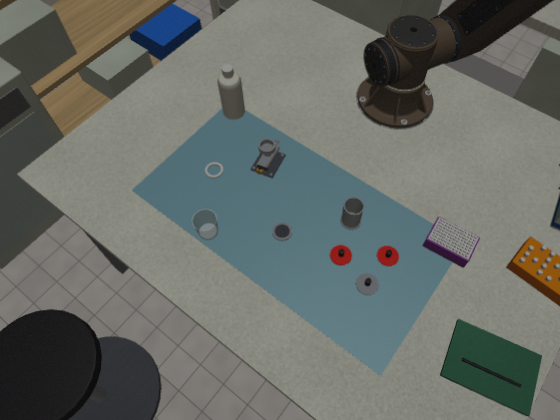

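View pics/top0.png

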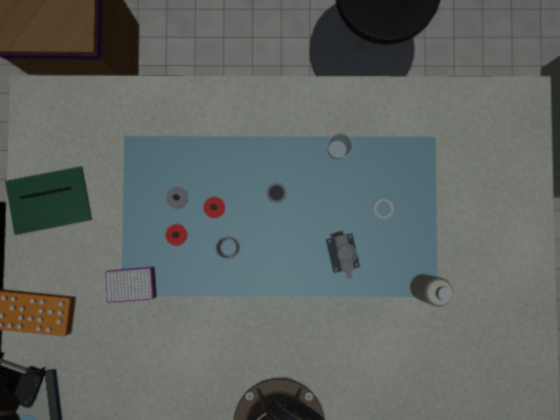

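The top view shows the plate at (276,192), the ring at (384,208), the funnel at (228,247) and the manifold head at (343,252). Bystanders are the bottle (439,291), the beaker (339,147) and the tip box (131,284).
Things that could be taken for the lid: grey disc (177,197), red disc (214,207), red disc (176,235). I choose the grey one. The ring could be confused with the funnel rim (228,247) or the beaker rim (339,147). I choose the flat white ring at (384,208). I'll check these in one close crop.

```bash
python3 - <<'E'
from h import *
t=np.load('pics/top0.npz'); s=np.load('pics/scene0.npz')
def crop(p,u,v,r=24): return cv2.resize(p[v-r:v+r,u-r:u+r],(190,190),interpolation=cv2.INTER_CUBIC)
T=dict(lid=(177,197),plate=(276,192),ring=(384,208),funnel=(228,247),seat=(343,252))
S=dict(lid=(367,284),plate=(282,231),ring=(214,170),funnel=(352,213),seat=(268,155))
a=[crop(t['p'],*T[k]) for k in ('lid','plate','ring','seat')]; b=[crop(s['p'],*S[k]) for k in ('lid','plate','funnel','seat')]
cv2.imwrite('pics/crop1.png',np.vstack([np.hstack(a),np.hstack(b)])[:,:,::-1])
W={n:(world(n,d['d']).reshape(420,560,3)) for n,d in (('top',t),('scene',s))}
for k in T:
  for n,C in (('top',T),('scene',S)):
    u,v=C[k]; r=26; w=W[n][v-r:v+r,u-r:u+r].reshape(-1,3); w=w[np.isfinite(w[:,2])]
    w=w[(w[:,2]>2.5)]; h=np.percentile(w[:,2],[50,90,99])
    print(k,n,len(w),'z',h.round(1),'med',np.median(w,0).round(1),'mid',((np.percentile(w,1,0)+np.percentile(w,99,0))/2).round(1),'ext',np.ptp(w,0).round(1))
E
```

```text
lid top 801 z [ 5.9 14.4 36.2] med [607.7 276.6   5.9] mid [610.2 279.1  19.4] ext [140.7 141.4  38.6]
lid scene 1549 z [ 5.1 15.1 36.2] med [606.6 278.    5.1] mid [602.7 273.   19.4] ext [193.8 181.7  38. ]
plate top 846 z [ 5.6 15.4 19.2] med [621.7   7.5   5.6] mid [623.7   8.2  10.9] ext [140.9 140.3  22.1]
plate scene 1059 z [ 4.5 15.2 18.7] med [622.5   6.8   4.5] mid [614.5   0.9  10.6] ext [201.8 207.   18. ]
ring top 790 z [ 4.2  7.2 10.5] med [ 579.5 -285.7    4.2] mid [ 580.8 -286.6    6.5] ext [140.3 140.9  10.8]
ring scene 983 z [3.9 6.6 9.8] med [ 581.5 -287.6    3.9] mid [ 576.1 -290.6    6.2] ext [217.  240.9  11.8]
funnel top 754 z [ 4.8 81.1 88.1] med [471.4 137.4   4.8] mid [472.9 139.5  45.3] ext [139.3 140.   88. ]
funnel scene 1181 z [ 6.3 76.3 87.6] med [466.3 134.6   6.3] mid [448.3 125.8  45.1] ext [223.1 202.4  88.5]
seat top 1392 z [ 9.8 79.8 93.1] med [ 460.2 -168.3    9.8] mid [ 461.4 -174.5   47.8] ext [139.1 139.5  93.7]
seat scene 1401 z [ 6.4 78.5 92. ] med [ 460.5 -167.4    6.4] mid [ 438.1 -193.8   47.3] ext [247.1 244.3  92.8]
```

View pics/crop1.png

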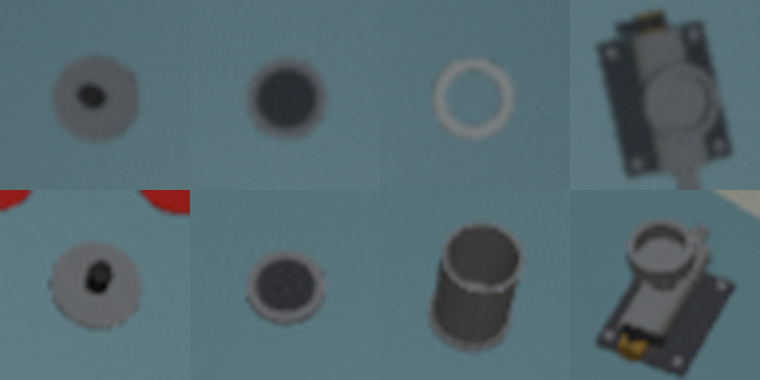

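The crop confirms the choices: grey lid with a black knob, perforated plate, white ring, open funnel, and the manifold head with its tube pointing up-left to down-right. Next I'll fit known circles at known heights.

```bash
cat >> h.py <<'E'
def ortho(n,p,c,h,half=60,s=0.5):
    cal=env.get_calibration(n);K=np.array(cal['intrinsics'],float);D=np.array(cal['D'],float);T=np.linalg.inv(np.array(cal['cam_to_world']))
    g=np.arange(-half,half+s,s); X,Y=np.meshgrid(c[0]+g,c[1]+g)
    P=np.stack([X.ravel(),Y.ravel(),np.full(X.size,h),np.ones(X.size)],1)@T.T
    uv,_=cv2.projectPoints(P[:,:3]*[1,-1,-1],np.zeros(3),np.zeros(3),K,D)
    m=uv.reshape(*X.shape,2).astype(np.float32)
    return cv2.remap(p,m[...,0],m[...,1],cv2.INTER_CUBIC),g
def circ(n,p,c,h,diams,search=12):
    o,g=ortho(n,p,c,h); s=g[1]-g[0]
    o=cv2.GaussianBlur(o.astype(np.float32),(0,0),2)
    gx=cv2.Sobel(o,cv2.CV_32F,1,0);gy=cv2.Sobel(o,cv2.CV_32F,0,1)
    a=np.linspace(0,2*np.pi,120,endpoint=False); best=None
    d=np.arange(-search,search+.1,0.5); DX,DY=np.meshgrid(d,d); S=np.zeros(DX.shape)
    for dm in diams:
        x=((DX[...,None]+dm/2*np.cos(a)-g[0])/s).astype(np.float32);y=((DY[...,None]+dm/2*np.sin(a)-g[0])/s).astype(np.float32)
        sh=x.shape;x=x.reshape(sh[0],-1);y=y.reshape(sh[0],-1)
        G=lambda im:cv2.remap(im,x,y,cv2.INTER_LINEAR).reshape(*sh,3)
        r=G(gx)*np.cos(a)[:,None]+G(gy)*np.sin(a)[:,None]
        r=np.abs(r).max(-1); S+=np.minimum(r,np.percentile(r,90)).mean(-1)
    w=np.where(S>S.max()-0.03*(S.max()-S.min()),S,0); w/=w.max() or 1
    return np.array([c[0]+(w*DX).sum()/w.sum(),c[1]+(w*DY).sum()/w.sum()]),S.max()
E
python3 - <<'E'
from h import *
P={n:np.load(f'pics/{n}0.npz') for n in('top','scene')}
C=dict(lid=((608,277),12,(60,)),plate=((622,7),14,(56,)),ring=((580,-286),6,(56,40)),funnel=((471,137),85,(54,)),seat=((455,-172),90,(50,)))
for k,(c,h,dm) in C.items():
    for n in P:
        r1,s1=circ(n,P[n]['p'],c,h,dm); r2,_=circ(n,P[n]['p'],r1,h,dm,8)
        w=world(n,P[n]['d']); q=w[(np.hypot(*(w[:,:2]-r2).T)<dm[0]/2+6)&(abs(w[:,2]-h)<4)]
        print(k,n,r2.round(1),'depth band mid',((np.percentile(q,2,0)+np.percentile(q,98,0))/2).round(1),'ext',(np.percentile(q,98,0)-np.percentile(q,2,0)).round(1),'mean',q.mean(0).round(1))
E
```

```text
lid top [605.9 277.4] depth band mid [606.6 279.   12. ] ext [53.9 53.9  7.3] mean [605.9 278.5  11.8]
lid scene [609.  278.6] depth band mid [608.5 278.2  12.5] ext [55.1 53.8  6.6] mean [608.8 278.2  13. ]
plate top [620.    7.7] depth band mid [621.4   7.4  13.9] ext [49.4 49.1  7.5] mean [621.4   7.5  13.8]
plate scene [624.8   9.7] depth band mid [624.3   8.5  14.3] ext [50.7 50.8  6.7] mean [624.4   8.8  14.4]
ring top [ 578.4 -285.4] depth band mid [ 578.  -285.6    5.7] ext [57.5 60.   7.2] mean [ 579.6 -284.6    5. ]
ring scene [ 579.6 -285.5] depth band mid [ 579.9 -284.5    5.9] ext [59.4 57.8  7.4] mean [ 581.3 -283.5    5. ]
funnel top [472.1 131.6] depth band mid [472.3 137.6  84.9] ext [51.3 52.7  7.5] mean [472.6 138.4  84.7]
funnel scene [475.  138.1] depth band mid [475.  138.3  85.2] ext [53.4 51.7  7.1] mean [474.4 138.5  84.9]
seat top [ 456.3 -175.2] depth band mid [ 458.2 -173.6   89.9] ext [45.9 47.9  7. ] mean [ 458.1 -174.9   89.7]
seat scene [ 465.3 -168.3] depth band mid [ 461.9 -172.8   89.8] ext [46.  47.   6.9] mean [ 462.  -172.4   89.5]
```

>>> carry_out([
  [-0.5847,-0.4107,0.1048,70.59,1],
  [-0.5847,-0.4107,0.1048,70.59,1],
  [-0.5847,-0.4107,0.1048,70.59,1],
  [-0.5847,-0.4107,0.1048,70.59,1],
  [-0.5847,-0.4107,0.1048,70.59,1],
  [-0.5847,-0.4107,0.1048,70.59,1],
  [-0.5847,-0.4107,0.1048,70.59,1],
  [-0.5847,-0.4107,0.1048,70.59,1],
  [-0.5847,-0.4107,0.1048,70.59,1],
  [-0.5847,-0.4107,0.1048,70.59,1],
  [-0.5847,-0.4107,0.1048,70.59,1],
  [-0.5847,-0.4107,0.1048,70.59,1],
  [-0.5847,-0.4107,0.1048,70.59,1],
  [-0.5847,-0.4107,0.1048,70.59,1],
  [-0.5847,-0.4107,0.1048,70.59,1],
  [-0.5847,-0.4107,0.1048,70.59,1],
  [-0.5847,-0.4107,0.1048,70.59,1],
  [-0.5847,-0.4107,0.1048,70.59,1],
])

```text
t: 2.35
eef_pos: [622.6, 8.0, 300.0]
tcp_rot: [3.141, -0.0, 1.571]
ft_force: [0.0, 0.1, -0.3]
opening: 0.998
grip_force: 0.0
```

>>> carry_out([
  [0,0,0.06,0,1],
  [0,0,0.09,0,1],
  [0,0,0.1,0,1],
  [0,0,0.106,0,1],
  [0,0,0.106,0,1],
  [0,0,0.106,0,0],
  [0,0,0.106,0,0],
  [0,0,0.106,0,0],
  [0,0,0.106,0,0],
  [0,0,0.106,0,0],
  [0,0,0.106,0,0],
  [0,0,0.106,0,0],
  [0,0,0.106,0,0],
])

```text
t: 3.98
eef_pos: [622.7, 7.8, 194.0]
tcp_rot: [3.141, -0.0, 1.571]
ft_force: [-0.1, 0.6, 2.2]
opening: 0.581
grip_force: 30.0
```

>>> carry_out([
  [0,0,-0.03,0,0],
  [0,0,-0.08,0,0],
  [0,0,-0.13,0,0],
  [-0.06,-0.054,-0.13,0,0],
  [-0.11,-0.1,-0.13,0,0],
  [-0.15,-0.135,-0.13,0,0],
  [-0.175,-0.157,-0.13,0,0],
  [-0.1815,-0.1628,-0.13,0,0],
  [-0.1815,-0.1628,-0.13,0,0],
  [-0.1815,-0.1628,-0.13,0,0],
])

```text
t: 5.22
eef_pos: [460.5, -173.0, 323.8]
tcp_rot: [3.141, -0.0, 1.572]
ft_force: [0.1, -0.3, -0.9]
opening: 0.575
grip_force: 30.0
```

```bash
python3 - <<'E'
from h import *
o=[]
for n,(u,v) in (('scene',(268,148)),('top',(343,250))):
    p,d=grab(n,n+'1'); r=40
    o.append(cv2.resize(p[v-r:v+r,u-r:u+r],(390,390),interpolation=cv2.INTER_CUBIC))
cv2.imwrite('pics/crop2.png',np.hstack(o)[:,:,::-1]); print(env.state()['eef_pos'])
E
```

```text
[ 460.48718791 -172.90428054  323.76937487]
```

View pics/crop2.png

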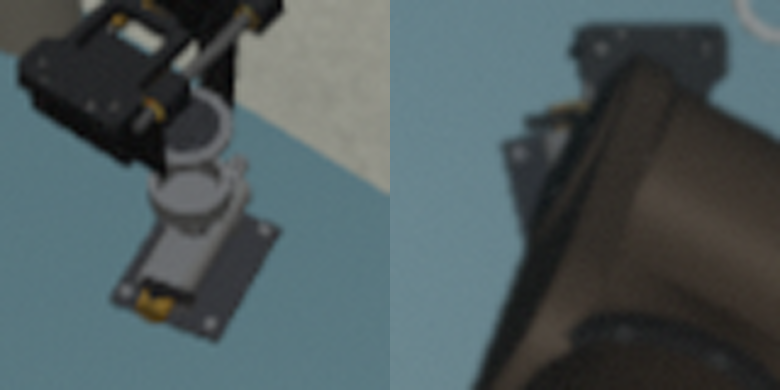

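The scene crop shows the held plate level above the head, its right arc visible near (205,135). The top view is hidden by the arm. To get the camera's local bias, I'll fit the plate's visible edge against the known tool pose and fit the seat rim in the same picture.

```bash
python3 - <<'E'
from h import *
p=np.load('pics/scene1.npz')['p'];d=np.load('pics/scene1.npz')['d']
w=world('scene',d).reshape(420,560,3)
c0=(460,-173.5)
o1,g=ortho('scene',p,c0,144); o2,_=ortho('scene',p,c0,90)
def draw(o,c,ds,col):
    o=cv2.resize(o,(390,390),interpolation=cv2.INTER_CUBIC);k=390/121
    for dm in ds: cv2.circle(o,(int(round((c[0]-c0[0]+60.25)*k)),int(round((c[1]-c0[1]+60.25)*k))),int(dm/2*k),col,1)
    return o
cv2.imwrite('pics/crop3.png',np.hstack([draw(o1,c0,(56,),(255,255,0)),draw(o2,(462,-173),(50,38),(255,255,0))])[:,:,::-1])
for h,n in ((144,'plate'),(90,'rim')):
    q=w[(abs(w[...,2]-h)<3)&(np.hypot(w[...,0]-461,w[...,1]+173)<34)]
    print(n,len(q),'x',np.percentile(q[:,0],[2,98]).round(1),'y',np.percentile(q[:,1],[2,98]).round(1),'z',np.median(q[:,2]).round(1))
E
```

```text
plate 141 x [433.7 487.3] y [-182.4 -145.3] z 144.4
rim 50 x [441.2 484.8] y [-193.4 -150.1] z 90.1
```

View pics/crop3.png

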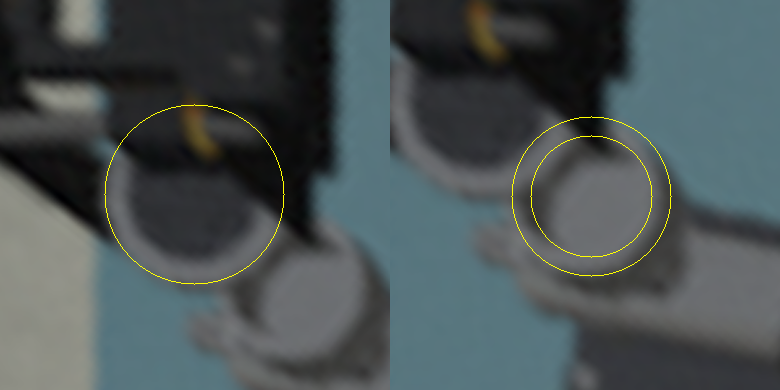

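In the left ortho panel the drawn circle sits on the plate's visible edge, so the scene camera agrees with the arm to about 1 mm here. In the right panel the rim fits a circle at (462,-173). I'll shift about 2 mm in x and lower the plate.

>>> carry_out([
  [0.0006,0.002,0,0,0],
  [0.0006,0.002,0.02,0,0],
  [0.0006,0.002,0.034,0,0],
  [0.0006,0.002,0.038,0,0],
  [0.0006,0.002,0.041,0,0],
  [0.0006,0.002,0.044,0,0],
  [0.0006,0.002,0.046,0,0],
  [0.0006,0.002,0.047,0,0],
  [0.0006,0.002,0.0475,0,0],
  [0.0006,0.002,0.0475,0,0],
])

```text
t: 6.58
eef_pos: [461.4, -173.2, 276.5]
tcp_rot: [-3.14, -0.0, 1.571]
ft_force: [-6.1, -1.9, 0.4]
opening: 0.582
grip_force: 30.0
```

A side force of -6 N in x means the spigot is touching the throat wall on the +x side. I'll ease off by 2 mm.

>>> carry_out([
  [-0.0003,-0.001,0,0,0],
  [-0.0006,-0.002,0,0,0],
  [-0.0006,-0.002,0,0,0],
  [-0.0006,-0.002,0,0,0],
])

```text
t: 7.08
eef_pos: [460.0, -173.7, 276.5]
tcp_rot: [3.141, 0.0, 1.571]
ft_force: [-0.5, -0.0, -1.6]
opening: 0.579
grip_force: 30.0
```

>>> carry_out([
  [0,0,0.0005,0,0],
  [0,0,0.0005,0,0.8],
  [0,0,0.0005,0,0.8],
  [0,0,0.0005,0,0.8],
  [0,0,0.0005,0,0.8],
  [0,0,-0.03,0,0.8],
  [0,0,-0.08,0,0.8],
  [0,0,-0.08,0,0.8],
])

```text
t: 8.07
eef_pos: [460.1, -173.8, 359.3]
tcp_rot: [3.136, 0.003, 1.571]
ft_force: [-0.1, -0.7, -0.2]
opening: 0.799
grip_force: 0.0
```

>>> carry_out([
  [-0.055,0.06,0,0,0.8],
  [-0.1118,0.1195,0.03,0,0.8],
  [-0.1118,0.1195,0.08,0,0.8],
  [-0.1118,0.1195,0.12,0,0.8],
  [-0.1118,0.1195,0.15,0,0.8],
  [-0.1118,0.1195,0.16,0,0.8],
  [-0.1118,0.1195,0.165,0,0.8],
  [-0.1118,0.1195,0.165,0,0.8],
  [-0.1118,0.1195,0.165,0,0],
  [-0.1118,0.1195,0.165,0,0],
  [-0.1118,0.1195,0.165,0,0],
  [-0.1118,0.1195,0.165,0,0],
  [-0.1118,0.1195,0.165,0,0],
  [-0.1118,0.1195,0.165,0,0],
])

```text
t: 9.82
eef_pos: [579.4, -285.5, 192.0]
tcp_rot: [3.141, 0.0, 1.571]
ft_force: [-0.6, 1.9, 6.1]
opening: 0.573
grip_force: 30.0
```

```bash
python3 - <<'E'
from h import *
o=[];c=(460,-173.5)
for n in ('top','scene'):
    p,d=grab(n,n+'2'); im,_=ortho(n,p,c,96); im=cv2.resize(im,(390,390),interpolation=cv2.INTER_CUBIC)
    cv2.circle(im,(194,194),int(28*390/121),(255,255,0),1); o.append(im); print(n,circ(n,p,c,96,(56,44),8))
    w=world(n,d); q=w[(abs(w[:,2]-96)<4)&(np.hypot(*(w[:,:2]-c).T)<36)]; print(len(q),np.median(q,0).round(1),np.percentile(q,[2,98],0).round(1).tolist())
cv2.imwrite('pics/crop4.png',np.hstack(o)[:,:,::-1])
E
```

```text
top (array([ 466.66657269, -178.83371199]), np.float64(5.434338385630017))
  return _methods._mean(a, axis=axis, dtype=dtype,
  ret = um.true_divide(
Traceback (most recent call last):
IndexError: index -1 is out of bounds for axis 0 with size 0
```

The arm hides the top view, and the ring is gripped. I'll use the scene camera only.

```bash
python3 - <<'E'
from h import *
c=(460,-173.5);n='scene'
p,d=grab(n,n+'2'); im,_=ortho(n,p,c,96); im=cv2.resize(im,(390,390),interpolation=cv2.INTER_CUBIC)
cv2.circle(im,(194,194),int(28*390/121),(255,255,0),1); print(n,circ(n,p,c,96,(56,),8))
w=world(n,d); q=w[(abs(w[:,2]-96)<4)&(np.hypot(*(w[:,:2]-c).T)<36)]; print(len(q),np.median(q,0).round(1),np.percentile(q,[2,98],0).round(1).tolist())
v,u=268,148
cv2.imwrite('pics/crop4.png',np.hstack([im,cv2.resize(p[100:200,170:310],(546,390),interpolation=cv2.INTER_CUBIC)[:,:400]])[:,:,::-1])
E
```

```text
scene (array([ 465.93798976, -167.93606633]), np.float64(23.162368264931462))
225 [ 461.5 -171.7   96.2] [[435.7, -197.6, 92.8], [488.5, -146.9, 99.4]]
```

View pics/crop4.png

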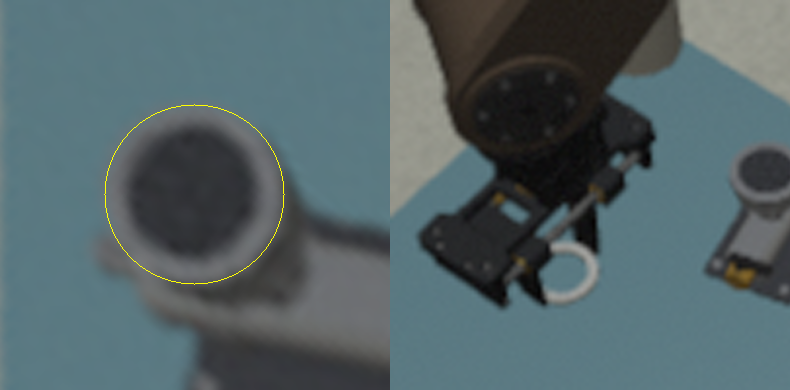

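The plate sits concentric in the drawn circle at height 96 mm, so it is seated, and the ring is held in the fingers. I'll carry the ring over and lower it.

>>> carry_out([
  [0,0,-0.03,0,0],
  [0,0,-0.08,0,0],
  [0,0,-0.1385,0,0],
  [0.04,-0.043,-0.1385,0,0],
  [0.08,-0.085,-0.1385,0,0],
  [0.105,-0.112,-0.1385,0,0],
  [0.1118,-0.1195,-0.1385,0,0],
  [0.1118,-0.1195,-0.1385,0,0],
  [0.1118,-0.1195,-0.12,0,0],
  [0.1118,-0.1195,-0.105,0,0],
  [0.1118,-0.1195,-0.1,0,0],
  [0.1118,-0.1195,-0.098,0,0],
  [0.1118,-0.1195,-0.0965,0,0],
  [0.1118,-0.1195,-0.0965,0,0],
])

```text
t: 11.68
eef_pos: [460.0, -173.8, 288.2]
tcp_rot: [3.141, 0.0, 1.571]
ft_force: [-0.5, 0.2, 0.9]
opening: 0.574
grip_force: 30.0
```

>>> carry_out([
  [0,0,0.0005,0,0],
  [0,0,0.0005,0,0.8],
  [0,0,0.0005,0,0.8],
  [0,0,0.0005,0,0.8],
  [0,0,0.0005,0,0.8],
  [0,0,-0.02,0,0.8],
  [0,0,-0.07,0,1],
  [0.06,0.003,-0.08,0,1],
  [0.12,0.006,-0.08,0,1],
  [0.18,0.009,-0.08,0,1],
  [0.24,0.012,-0.08,0,1],
  [0.29,0.0135,-0.08,0,1],
  [0.3113,0.0135,-0.08,0,1],
  [0.3113,0.0135,-0.08,0,1],
])

```text
t: 13.42
eef_pos: [473.2, 138.8, 367.8]
tcp_rot: [-3.142, -0.0, 1.573]
ft_force: [-0.8, -0.7, 0.7]
opening: 0.996
grip_force: 0.0
```

```bash
python3 - <<'E'
from h import *
c=(461,-172.5);n='scene'
p,d=grab(n,n+'3'); w=world(n,d); q=w[(abs(w[:,2]-102)<4)&(np.hypot(*(w[:,:2]-c).T)<36)]; print(len(q),np.median(q,0).round(1),np.percentile(q,[2,98],0).round(1).tolist())
k=390/121;o=[]
for a,im in ((c,ortho(n,p,c,102)[0]),((474,138),ortho(n,p,(474,138),85)[0])):
    im=cv2.resize(im,(390,390),interpolation=cv2.INTER_CUBIC)
    for dm in ((56,40) if a==c else (54,)): cv2.circle(im,(194,194),int(dm/2*k),(255,255,0),1)
    o.append(im)
cv2.imwrite('pics/crop5.png',np.hstack(o)[:,:,::-1]); print(env.state()['eef_pos'])
E
```

```text
156 [ 461.7 -172.3  101.7] [[436.5, -197.7, 98.1], [488.3, -147.0, 105.4]]
[473.21844972 137.88933922 367.82497912]
```

View pics/crop5.png

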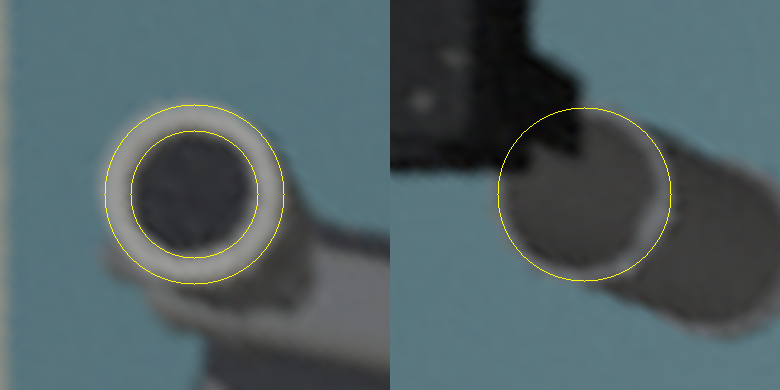

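The ring lies centred on the plate at height 102 mm, within about 1 mm of the drawn circles. The funnel rim matches its circle at (474,138). Next I'll grasp the funnel.

>>> carry_out([
  [0,0,0.04,0,1],
  [0,0,0.09,0,1],
  [0,0,0.125,0,1],
  [0,0,0.1365,0,1],
  [0,0,0.1365,0,1],
  [0,0,0.1365,0,0],
  [0,0,0.1365,0,0],
  [0,0,0.1365,0,0],
  [0,0,0.1365,0,0],
  [0,0,0.1365,0,0],
  [0,0,0.1365,0,0],
  [0,0,0.1365,0,0],
  [0,0,0.1365,0,0],
])

```text
t: 15.1
eef_pos: [473.4, 137.7, 231.5]
tcp_rot: [3.141, -0.0, 1.571]
ft_force: [-0.9, 0.4, 5.2]
opening: 0.555
grip_force: 30.0
```

>>> carry_out([
  [0,0,-0.03,0,0],
  [0,0,-0.08,0,0],
  [0,0,-0.14,0,0],
  [-0.05,-0.002,-0.14,0,0],
  [-0.11,-0.005,-0.14,0,0],
  [-0.17,-0.008,-0.14,0,0],
  [-0.23,-0.011,-0.14,0,0],
  [-0.28,-0.0135,-0.14,0,0],
  [-0.305,-0.0135,-0.14,0,0],
  [-0.3113,-0.0135,-0.14,0,0],
  [-0.3113,-0.0135,-0.14,0,0],
  [-0.3113,-0.0135,-0.125,0,0],
  [-0.3113,-0.0135,-0.112,0,0],
  [-0.3113,-0.0135,-0.106,0,0],
  [-0.3113,-0.0135,-0.104,0,0],
  [-0.3113,-0.0135,-0.103,0,0],
  [-0.3113,-0.0135,-0.1025,0,0],
  [-0.3113,-0.0135,-0.1025,0,0],
])

```text
t: 17.35
eef_pos: [459.8, -173.7, 334.1]
tcp_rot: [3.141, 0.0, 1.571]
ft_force: [-0.5, -0.1, -1.3]
opening: 0.555
grip_force: 30.0
```

>>> carry_out([
  [0,0,0.0008,0,0],
  [0,0,0.0008,0,0],
  [0,0,0.0008,0,0.85],
  [0,0,0.0008,0,0.85],
  [0,0,0.0008,0,0.85],
  [0,0,0.0008,0,0.85],
  [0,0,-0.02,0,0.85],
  [0,0,-0.06,0,0.85],
  [0,0,-0.1,0,0.85],
  [0,0,-0.1,0,0.85],
  [0.05,0.015,-0.1,0,0.6],
  [0.11,0.035,-0.1,0,0.6],
  [0.17,0.055,-0.1,0,0.6],
  [0.22,0.075,-0.1,0,0.6],
  [0.22,0.075,-0.1,0,0.6],
])

```text
t: 19.23
eef_pos: [535.4, 49.3, 432.5]
tcp_rot: [-3.14, -0.0, 1.575]
ft_force: [0.4, -0.6, 0.4]
opening: 0.606
grip_force: 0.0
```

```bash
python3 - <<'E'
from h import *
c=(461,-173);n='scene'
p,d=grab(n,n+'4'); w=world(n,d); q=w[(abs(w[:,2]-187)<4)&(np.hypot(*(w[:,:2]-c).T)<36)]; print(len(q),np.median(q,0).round(1),np.percentile(q,[2,98],0).round(1).tolist())
k=390/121;o=[]
for a,h,D in ((c,187,(54,)),((608,278.5),12,(60,))):
    im=cv2.resize(ortho(n,p,a,h)[0],(390,390),interpolation=cv2.INTER_CUBIC)
    for dm in D: cv2.circle(im,(194,194),int(dm/2*k),(255,255,0),1)
    o.append(im)
cv2.imwrite('pics/crop6.png',np.hstack(o)[:,:,::-1]); print(env.state()['eef_pos'])
E
```

```text
88 [ 459.5 -171.9  186.6] [[434.0, -200.5, 183.2], [489.4, -146.2, 189.9]]
[534.98669079  47.70459237 432.58533268]
```

View pics/crop6.png

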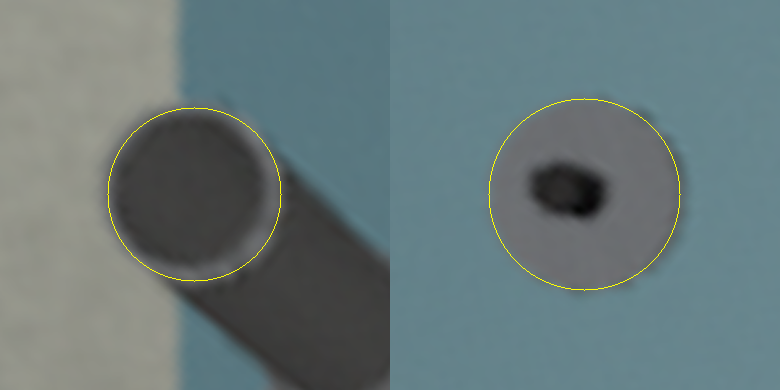

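The funnel stands centred at height 187 mm, with its rim on the drawn circle. The grey lid matches its circle at (608,278.5). Next I'll grasp the knob.

>>> carry_out([
  [0.06,0.018,0.03,0,0.6],
  [0.12,0.036,0.06,0,0.6],
  [0.18,0.055,0.1,0,0.6],
  [0.22,0.07,0.14,0,0.6],
  [0.2315,0.0725,0.18,0,0.6],
  [0.2315,0.0725,0.21,0,0.6],
  [0.2315,0.0725,0.224,0,0.6],
  [0.2315,0.0725,0.2285,0,0.6],
  [0.2315,0.0725,0.2285,0,0.6],
  [0.2315,0.0725,0.2285,0,0.6],
  [0.2315,0.0725,0.2285,0,0],
  [0.2315,0.0725,0.2285,0,0],
  [0.2315,0.0725,0.2285,0,0],
  [0.2315,0.0725,0.2285,0,0],
  [0.2315,0.0725,0.2285,0,0],
  [0.2315,0.0725,0.2285,0,0],
  [0.2315,0.0725,0.2285,0,0],
  [0.2315,0.0725,0.2285,0,0],
])

```text
t: 21.52
eef_pos: [607.4, 277.8, 205.4]
tcp_rot: [3.142, -0.0, 1.571]
ft_force: [0.4, 0.8, 0.4]
opening: 0.163
grip_force: 30.0
```

>>> carry_out([
  [0,0,-0.03,0,0],
  [0,0,-0.08,0,0],
  [0,0,-0.14,0,0],
  [0,0,-0.2,0,0],
  [-0.04,-0.013,-0.225,0,0],
  [-0.09,-0.029,-0.225,0,0],
  [-0.145,-0.047,-0.225,0,0],
  [-0.2,-0.065,-0.225,0,0],
  [-0.255,-0.083,-0.225,0,0],
  [-0.31,-0.101,-0.225,0,0],
  [-0.365,-0.119,-0.225,0,0],
  [-0.41,-0.134,-0.225,0,0],
  [-0.44,-0.144,-0.225,0,0],
  [-0.4515,-0.1475,-0.225,0,0],
  [-0.4515,-0.1475,-0.215,0,0],
  [-0.4515,-0.1475,-0.205,0,0],
  [-0.4515,-0.1475,-0.205,0,0],
])

```text
t: 23.65
eef_pos: [460.1, -172.8, 409.3]
tcp_rot: [-3.14, -0.001, 1.572]
ft_force: [0.0, 0.2, -0.9]
opening: 0.159
grip_force: 30.0
```

```bash
python3 - <<'E'
from h import *
c=(461,-173);n='scene'
p,d=grab(n,n+'5'); k=390/121;o=[]
for h,D in ((187,(54,)),(217,(60,))):
    im=cv2.resize(ortho(n,p,c,h)[0],(390,390),interpolation=cv2.INTER_CUBIC)
    for dm in D: cv2.circle(im,(194,194),int(dm/2*k),(255,255,0),1)
    o.append(im)
cv2.imwrite('pics/crop7.png',np.hstack(o)[:,:,::-1]); print(env.state()['eef_pos'])
E
```

```text
[ 460.15892304 -172.96884642  409.8981534 ]
```

View pics/crop7.png

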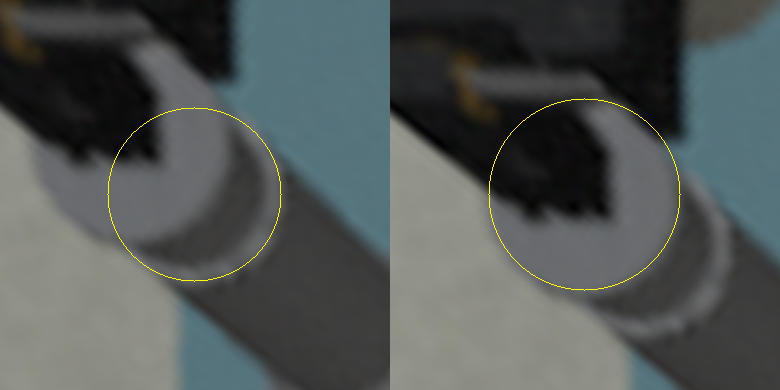

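The lid disc and the funnel rim both fit circles on the same axis to about 1 mm. I'll lower the lid.

>>> carry_out([
  [0,0,0.01,0,0],
  [0,0,0.016,0,0],
  [0,0,0.02,0,0],
  [0,0,0.023,0,0],
  [0,0,0.0245,0,0],
  [0,0,0.0255,0,0],
  [0,0,0.0255,0,0],
  [0,0,0.0255,0,0],
])

```text
t: 24.7
eef_pos: [459.9, -173.7, 385.0]
tcp_rot: [3.141, 0.0, 1.571]
ft_force: [-0.6, 0.7, -0.8]
opening: 0.158
grip_force: 30.0
```

>>> carry_out([
  [0,0,0.0007,0,0],
  [0,0,0.0007,0,0],
  [0,0,0.0007,0,0.5],
  [0,0,0.0007,0,0.5],
  [0,0,0.0007,0,0.5],
  [0,0,0.0007,0,0.5],
  [0,0,-0.02,0,0.5],
  [0,0,-0.06,0,0.5],
  [0.05,0,-0.08,0,0.5],
  [0.11,0.02,-0.08,0,0.5],
  [0.17,0.05,-0.08,0,0.5],
  [0.2,0.08,-0.08,0,0.5],
  [0.2,0.08,-0.08,0,0.5],
  [0.2,0.08,-0.08,0,0.5],
])

```text
t: 26.45
eef_pos: [539.6, 26.1, 464.6]
tcp_rot: [-3.141, 0.0, 1.571]
ft_force: [-0.2, 0.5, -0.4]
opening: 0.503
grip_force: 0.0
```

```bash
python3 - <<'E'
from h import *
c=(461,-173);n='scene'
p,d=grab(n,n+'6'); w=world(n,d); q=w[(abs(w[:,2]-191)<4)&(np.hypot(*(w[:,:2]-c).T)<36)]; print(len(q),np.median(q,0).round(1),np.percentile(q,[2,98],0).round(1).tolist())
k=390/121
im=cv2.resize(ortho(n,p,c,191)[0],(390,390),interpolation=cv2.INTER_CUBIC)
cv2.circle(im,(194,194),int(30*k),(255,255,0),1)
cv2.imwrite('pics/crop8.png',np.hstack([im,cv2.resize(p[95:185,210:300],(390,390),interpolation=cv2.INTER_CUBIC)])[:,:,::-1]); print(env.state()['ft_force'])
E
```

```text
251 [ 466.2 -167.7  191.5] [[435.8, -199.1, 187.7], [489.0, -143.9, 194.6]]
[-0.87940327  0.63876381  0.26511851]
```

View pics/crop8.png

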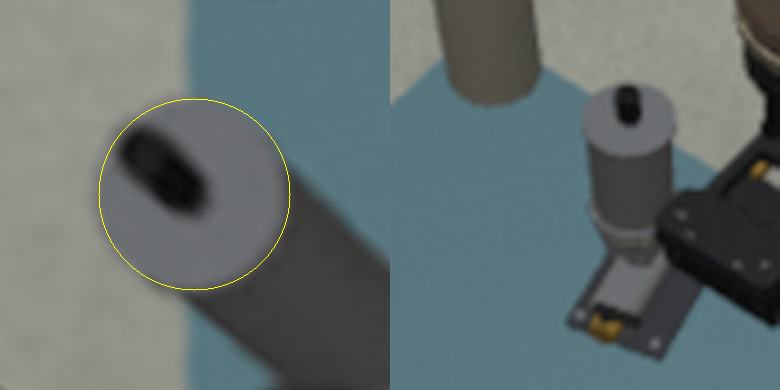

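The lid sits flat on the drawn circle at 191 mm, the stack is upright and the gripper is clear. I'm handing the job in.

```bash
python3 -c "
from cell import env
print(env.job_done())"
```

```text
the job is handed in; nothing more can be done
None
```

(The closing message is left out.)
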